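Bolt the sprung gate of the parts store

ROBOT

A 6-joint arm with a two-finger parallel gripper is mounted at the origin on the work surface; the furniture and walls round the work are solid. World frame = base frame: x ahead of the robot, y to its left, z up, the work surface at z = 0. Lengths are in mm, angles in rad, forces in N, time in s.
With the tool pointing down it reaches from about 400 to 925 mm from the base axis. Payload 12.5 kg.
Tool frame: the origin (TCP) lies midway between the tips of the shut fingers; the grasp point (between the pads) lies 19 mm behind it (env.pinch_z is the z of the grasp point in the tool frame, in mm); z points along the fingers, y is the line along which they close (so a half turn about z gives the same grasp; the last joint's range is limited). The gripper opens to 95 mm and grips with 3 to 60 N. Pads are 20 mm wide; open, the fingers measure 119 mm over their backs; the gripper's body (75 mm by 180 mm) begins 59 mm behind the grasp point.
Start: joints at [-1.373, 0.491, 1.559, -0, 1.092, -0.106], TCP at [186.991, -596.39, 214.661] pointing down, gripper open.
Joint ranges: [-3.1, 3.1], [-0.84, 2.19], [0.05, 2.79], [-1.13, 4.28], [0.06, 2.93], [-2.69, 2.69]. Speed limits (rad/s): [2.22, 2.22, 2.79, 3.14, 3.14, 3.14].

INTERFACE

Orientations are given as [roll, pitch, yaw] about the fixed x, y, z axes, in that order (R = Rz(yaw) Ry(pitch) Rx(roll)).
In Python, from cell import env, eyes gives the robot as it stands.
- The arm moves only by the shell command python3 -m inch 'ROWS'. ROWS is JSON, a list of rows, each a list of 3 entries, a list of its own where there are three numbers: the shift along the tool's x, y, z in units of 60 mm (1.0 is 60 mm), then the turn about the tool's z in units of 5 degrees (1.0 is 5 degrees), then the closure, from -1 (fully open) to 1 (shut). In form: [[[tx, ty, tz], turn, claw], ...]. A call has exactly 10 rows; each row shifts and turns the commanded pose from where the row before left it, along the tool's axes as they then stand; what a row does not reach is not made up. A row lasts 1/8 s, in which the tool goes at most 62.5 mm and 10.7 degrees, less where a joint would pass 70% of its speed; a pose out of reach is approached as far as the arm can. A call is refused whole if a number of a shift passes 1 or a number of a turn 1, either way. A call with a gripper value outside its range is refused whole. The fingers move at their own pace and stop on an object; the grip force is fixed at half the most. Time passes only in rows, so rows that do not move let the fingers close, or fill a call up. It gives the time, the measured TCP pose, the force, the opening and the grip force at its end, in the units of the state.
- env.state(): the state, without advancing time (a new reading comes with each control period).
- eyes.read_camera(name): name is "scene" or "side" or "wrist"; returns a dict with "pixels" (480x640x3 uint8, red, green, blue), "fx", "fy", "cx", "cy" (pixels), "extrinsics" (4x4, takes a point from world to camera coordinates). Camera axes: x right, y down, z forward; pixel columns grow to the right and rows downward; lengths in mm; the calibration is good to about 2 mm. A picture is of the moment at which its call begins. There is no depth.
- env.job_done(): hands the job in; it is judged then, once.
Trained networks look in a picture, given as the dict that the camera call returned (one of the last four; its "shot" number tells which), for a name from the list of things; names that differ only in an ending like _2 or _b are one class to them, and where a whole thing is asked for, a point or a joint stands for the part that bears it (a point fixed in the world has none). Each returns a list of dicts, best first, with "score" (0 to 1); they miss things now and then, are a little off and sometimes report something else, mostly with a low value. They report only what shows in the picture. A call takes as long as a camera call.
- eyes.boxes_of(name, picture): "centre" ([row, column] in pixels, amid what is visible of it).
- eyes.cut_out(name, picture): "mask" (480x640 bool, what is visible of it) and "centre" ([row, column] in pixels, amid what is visible of it).
- eyes.spot_point(name, picture): "centre" ([row, column] in pixels: a listed point, or the origin of a listed thing).
The state is a dict: "t": time; "joints": joint angles; "qvel": joint speeds; "tau": joint torques, N m; "eef_pos": TCP position; "tcp_rot": TCP orientation; "ft_force": force on the tool from outside, world axes, zero at the start; "moment": the same for the moment, N m; "opening": opening from 0.0 (shut) to 1.0 (fully open); "grip_force": force on a finger pad.
Only numpy, scipy, OpenCV 4.12 (cv2) and the standard library are available. Lean on these libraries where they do the work, as an engineer would, in place of code of your own. Each camera call takes 0.05 s, during which the arm holds its last target. There are 200 camera calls.

TASK

The gate of the little parts store is held open by a torsion spring: swing it shut against the spring and, holding it there, shoot its slide bolt fully home into the notch of the strike, which is not always set in the same place, so feel for it. Then let go, so that the bolt alone keeps the gate shut. Never let the gate fly back on its spring, and leave the flux tin, label roll and memory stick where they are.

Things in the scene. Friction and masses are not known exactly. Their poses are not given: they have to be found in the camera images.
- store: open-fronted parts store screwed to the table: plywood base 152 x 178 x 10 mm, low sheet walls, gate across the front. Origin on the table top, z up, front faces its own -x, hinge at its +y side, strike post at its -y side (y -80 to -89, x -101 to -9 mm, 93 mm high). All of it stays at or below 95 mm, except the knob
- strike_mid (a point): point on the store (x -55, y -57, z 86 mm in its frame) at the middle of the strike's range of adjustment. The strike is a steel block 70 mm wide along the store's x, top at 95 mm, its flat face at store y = -57 mm turned to the hinge. Its setting varies and is not reported: the notch's centre is within 11 mm of this point along the store's x, either way
- hinge (a point): point on the gate's vertical hinge axis, at the bolt's height, 86 mm above the table; in the store's frame x = -55, y = +70 mm. The spring pushes the gate open with about 3.5 N at the knob at 0 and 7 N when shut; hardly any friction
- gate (a joint): angle of the sprung steel gate (118 mm long, 78 mm high), rad: 0 = resting open as found, grows anticlockwise seen from above as it is wound shut, hard stop at 1.35. At angle q it points from the hinge along (-sin(1.22-q), -cos(1.22-q)) in the store's x, y, so at 1.22 square across the front. The notch is met somewhere from 1.12 to 1.32
- bolt (a joint): travel of the round 8 mm bolt along the gate's top rail, away from the hinge, m: 0 = drawn back, 0.024 = fully shot; stays where left (friction 1.5 N). Axis 86 mm up, round nose 120.5 mm from the hinge axis when drawn back: meets the strike's face at about 0.0065. May start out by up to 0.012; it then runs against the strike's outer end and stops the gate unless drawn back
- knob (a point): middle of the grip of the bolt's knob: an upright black round post, 14 mm diameter, grip from 100 to 140 mm above the table, this point at 120 mm, 72 mm + bolt travel from the hinge axis. What lies below it ends at or below 95 mm. Moving it round the hinge swings the gate; moving it along the gate slides the bolt
- flux_tin: green flux tin, 52 mm diameter, 19 mm high, standing inside the store; leave it. Origin under its centre
- label_roll: white label roll, 39 mm diameter, 28 mm high, standing inside the store; leave it. Origin under its centre
- usb_stick: small memory stick, 17 x 52 x 8 mm, lying on the table beside the store; leave it. Origin under its centre
- notch_depth (a point): point on the store 14 mm beyond strike_mid along the store's -y, level with the bottom of the strike's one notch. The notch is 12 mm wide along the store's x, 14 mm deep, open at the top and towards the hinge; on each side of it a flat jaw 29 mm wide blocks the bolt. The bolt in the notch keeps the gate shut

How it is judged (in metres and radians):
On the way, in this order (a step that is already met when the one before it is completed fails the run):
1. the gate is wound shut as far as the strike (angle over 1.08 rad) with the bolt still drawn back (under 8 mm) (value of joint gate above 1.08 rad and value of joint bolt below 0.008 m), for 0.1 s.
2. the bolt is shot home (over 19 mm) with the gate held shut (over 1.08 rad) (value of joint gate above 1.08 rad and value of joint bolt above 0.019 m), for 0.2 s.
At the end, for the whole second after the job is handed in: The gate stands shut and still, angle over 1.08 rad, kept by its bolt, which is out more than 19 of its 24 mm, in the strike's notch; nothing holds it; the flux tin, label roll and memory stick are within 20 mm of where they stood (all of step 2 and velocity of joint gate between -0.05 and 0.05 rad/s); the robot touches nothing.
It fails at once if the gate flies back open on its spring (opening faster than 3 rad/s) (velocity of joint gate below -3 rad/s).
It fails at once if the flux tin, label roll or memory stick is moved by more than 20 mm (distance of any of flux_tin, label_roll, usb_stick from where it was at the start of the episode above 0.02 m).
It also fails if it takes over 54 s, if anything falls off the work surface, if the arm or the gripper's body presses on something with over 40 N, if the wrist force passes 120 N, or if a joint passes its speed limit or range.

## Working session

There is one attempt and no reset: what is moved stays moved. The work goes in short steps, Python scripts to look and compute and a shell command to move; the robot and the scene stay as the last step left them, time stands still between calls to the robot, and variables do not carry over. Pictures are saved under pics/ and viewed, at most 10 in all, crops included, and the job is handed in when it is done.

```bash
ls; mkdir -p pics
cat > h.py <<'E'
import numpy as np, cv2
from cell import env, eyes
def proj(c,P):
    E=np.array(c["extrinsics"]);p=E[:3,:3]@np.array(P,float)+E[:3,3]
    return np.array([c["fy"]*p[1]/p[2]+c["cy"],c["fx"]*p[0]/p[2]+c["cx"]])
def ray(c,rc):
    E=np.array(c["extrinsics"]);R=E[:3,:3];o=-R.T@E[:3,3]
    d=R.T@np.array([(rc[1]-c["cx"])/c["fx"],(rc[0]-c["cy"])/c["fy"],1]);return o,d/np.linalg.norm(d)
def atz(c,rc,z):
    o,d=ray(c,rc);return o+d*(z-o[2])/d[2]
def tri(obs):
    A=np.zeros((3,3));b=np.zeros(3)
    for c,rc in obs:
        o,d=ray(c,rc);M=np.eye(3)-np.outer(d,d);A+=M;b+=M@o
    return np.linalg.solve(A,b)
E
python3 - <<'E'
from h import *
Z=dict(store=0,strike_mid=86,hinge=86,knob=120,notch_depth=86,flux_tin=10,label_roll=10,usb_stick=0)
for n in ["scene","side","wrist"]:
    c=eyes.read_camera(n);cv2.imwrite(f"pics/{n}0.png",c["pixels"][:,:,::-1])
    for k,z in Z.items():
        r=eyes.spot_point(k,c)[:1]
        for q in r: print(n,k,np.round(q["score"],2),np.round(q["centre"]),np.round(atz(c,q["centre"],z),1))
s=env.state();print(s)
E
```

```text
pics
scene store 0.8 [247. 341.] [562.9 -25.5   0. ]
scene strike_mid 0.8 [229. 375.] [492.5 -32.   86. ]
scene hinge 0.64 [231. 296.] [564.9  65.4  86. ]
scene knob 0.95 [240. 304.] [509.2  90.2 120. ]
scene notch_depth 0.86 [230. 385.] [480.1 -42.   86. ]
scene flux_tin 0.63 [239. 316.] [598.1   2.1  10. ]
scene label_roll 0.56 [238. 366.] [546.4 -65.5  10. ]
scene usb_stick 0.91 [326. 251.] [513.4 190.7   0. ]
side store 0.66 [246. 332.] [573.6 -29.7   0. ]
side strike_mid 0.62 [222. 382.] [488.8 -28.7  86. ]
side hinge 0.97 [231. 296.] [574.4  63.2  86. ]
side knob 0.87 [241. 330.] [499.8  89.9 120. ]
side notch_depth 0.58 [221. 390.] [481.4 -37.2  86. ]
side flux_tin 0.79 [249. 312.] [589.3   4.3  10. ]
side label_roll 0.72 [237. 357.] [548.8 -62.6  10. ]
side usb_stick 0.62 [348. 276.] [512.6 190.9   0. ]
{'t': 1.35, 'joints': array([-1.37261513e+00,  4.90918184e-01,  1.55891300e+00,  1.34896518e-05,
        1.09170787e+00, -1.05613629e-01]), 'qvel': array([ 0.0005917 ,  0.00010888,  0.00053673, -0.00039597, -0.00021501,
       -0.00150426]), 'tau': array([-3.73912422e-03, -6.12479496e+01, -2.58427781e+01,  6.91859960e-02,
        4.46425437e-02, -2.14734069e-05]), 'eef_pos': array([ 186.98318741, -596.38425643,  214.64515865]), 'tcp_rot': array([ 3.14153808e+00, -6.25356621e-06,  3.03788604e-01]), 'ft_force': array([ 0.30398589, -0.70328783, -0.5890418 ]), 'moment': array([ 0.03055887, -0.01365153,  0.03209447]), 'grip_force': 0.0, 'opening': 0.9999226928494283}
```

```bash
cat > fit.py <<'E'
from h import *
from scipy.optimize import least_squares
def fit(n=1):
    L=dict(store=(0,0,0),strike_mid=(-55,-57,86),hinge=(-55,70,86),notch_depth=(-55,-71,86));obs=[];kn=[]
    for _ in range(n):
        for v in ["scene","side"]:
            c=eyes.read_camera(v)
            for k in L:
                r=eyes.spot_point(k,c)
                if r and r[0]["score"]>.4: obs.append((c,np.array(r[0]["centre"]),np.array(L[k],float)))
            r=eyes.spot_point("knob",c)
            if r: kn.append((c,r[0]["centre"]))
    def W(p,l): 
        a,b=np.cos(p[2]),np.sin(p[2]);return np.array([p[0]+a*l[0]-b*l[1],p[1]+b*l[0]+a*l[1],l[2]])
    f=lambda p:np.concatenate([proj(c,W(p,l))-rc for c,rc,l in obs])
    s=least_squares(f,[565,-27,-.6],loss="soft_l1")
    return s.x,W,kn,np.round(f(s.x).reshape(-1,2),1)
if __name__=="__main__":
    p,W,kn,res=fit(2);print(p,np.abs(res).max());h=W(p,(-55,70,86));k=tri(kn);print("hinge",h,"knob",k)
    d=(k-h)[:2];print("dist",np.hypot(*d))
    a=np.arctan2(d[1],d[0])-p[2];print("gate angle q",1.22-np.arctan2(-np.cos(a),-np.sin(a)) , a)
    for q in (0,):
        for t in (0,.0,6,12): print(t,W(p,(-55-np.sin(1.22)*(72+t),70-np.cos(1.22)*(72+t),120)))
E
python3 fit.py
python3 - <<'E'
import cv2
a=cv2.imread("pics/scene0.png")[150:370,200:450];b=cv2.imread("pics/side0.png")[150:370,200:450]
cv2.imwrite("pics/v1.png",cv2.resize(cv2.hconcat([a,b]),None,fx=1.6,fy=1.6,interpolation=cv2.INTER_CUBIC))
E
```

```text
[569.30369756 -25.25925487  -0.74128659] 4.1
hinge [576.0022971   63.51083448  86.        ] knob [492.15309998 105.28071321 136.13931921]
dist 93.67716171685451
gate angle q -0.07168008156175176 3.420708898822938
0 [509.42227312  90.91704558 120.        ]
0.0 [509.42227312  90.91704558 120.        ]
6 [503.87393778  93.2008965  120.        ]
12 [498.32560245  95.48474742 120.        ]
```

View pics/v1.png

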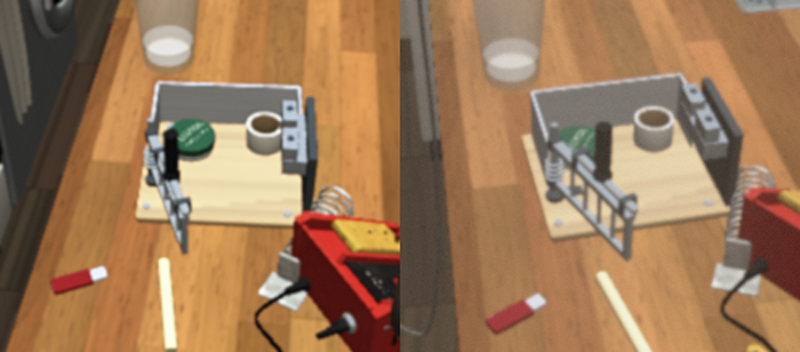

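View pics/scene0.png

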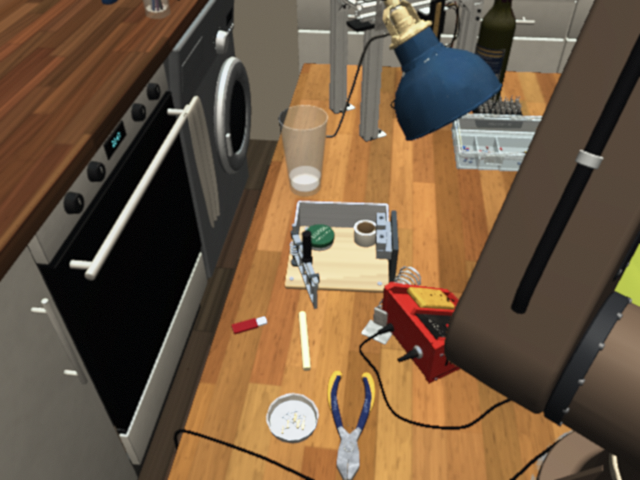

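```bash
python3 -m inch '[[[0.57,-0.34,-0.14],0,-1],[[0.57,-0.34,-0.14],0,-1],[[0.57,-0.34,-0.14],0,-1],[[0.57,-0.34,-0.14],0,-1],[[0.57,-0.34,-0.14],0,-1],[[0.57,-0.34,-0.14],0,-1],[[0.57,-0.34,-0.14],0,-1],[[0.57,-0.34,-0.14],0,-1],[[0.57,-0.34,-0.14],0,-1],[[0.57,-0.34,-0.14],0,-1]]' && python3 -m inch '[[[0.22,-0.49,0],0,-1],[[0.22,-0.49,0],0,-1],[[0.22,-0.49,0],0,-1],[[0.22,-0.49,0],0,-1],[[0.22,-0.49,0],0,-1],[[0.22,-0.49,0],0,-1],[[0.22,-0.49,0],0,-1],[[0.22,-0.49,0],0,-1],[[0.22,-0.49,0],0,-1],[[0.22,-0.49,0],0,-1]]' && python3 -m inch '[[[0,0,0],1,-1],[[0,0,0],1,-1],[[0,0,0],1,-1],[[0,0,0],1,-1],[[0,0,0],1,-1],[[0,0,0],1,-1],[[0,0,0],1,-1],[[0,0,0],1,-1],[[0,0,0],0,-1],[[0,0,0],0,-1]]'
python3 - <<'E'
from h import *
c=eyes.read_camera("wrist");cv2.imwrite("pics/w1.png",c["pixels"][:,:,::-1])
Z=dict(store=0,strike_mid=86,hinge=86,knob=120,notch_depth=86,flux_tin=10,label_roll=10,usb_stick=0)
for k,z in Z.items():
    for q in eyes.spot_point(k,c)[:1]: print(k,np.round(q["score"],2),np.round(q["centre"]),np.round(atz(c,q["centre"],z),1))
s=env.state();print(s["t"],s["joints"],s["eef_pos"],s["tcp_rot"])
E
```

```text
t: 3.8
eef_pos: [453.0, -298.4, 299.1]
tcp_rot: [3.141, -0.0, 0.304]
ft_force: [0.7, -0.9, -0.8]
opening: 0.998
grip_force: 0.0
t: 5.05
eef_pos: [490.3, 21.7, 298.7]
tcp_rot: [3.141, -0.0, 0.304]
ft_force: [0.4, -1.0, -0.1]
opening: 0.999
grip_force: 0.0
t: 6.3
eef_pos: [490.3, 20.6, 298.7]
tcp_rot: [3.142, -0.0, -0.392]
ft_force: [0.6, 0.1, -0.1]
opening: 1.002
grip_force: 0.0
store 0.96 [123. 329.] [562.  -20.7   0. ]
hinge 0.67 [147. 246.] [570.9  61.2  86. ]
knob 0.76 [238. 242.] [498.4  92.7 120. ]
notch_depth 0.88 [198. 386.] [475.7 -43.7  86. ]
flux_tin 0.56 [106. 301.] [590.1   0.9  10. ]
label_roll 0.92 [122. 370.] [545.7 -63.1  10. ]
usb_stick 0.97 [230. 180.] [516.1 192.7   0. ]
6.75 [-9.26568332e-02  2.13784262e-01  1.75681304e+00 -1.14940341e-04
  1.17098074e+00  1.87234064e+00] [490.31968744  20.59306121 298.59886326] [ 3.14149589e+00 -4.53937869e-05 -3.94156409e-01]
```

View pics/w1.png

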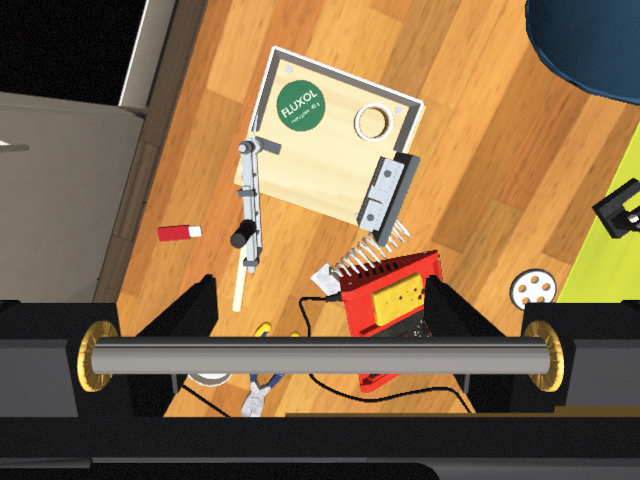

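Run:
```python
import cv2
a=cv2.imread("pics/w1.png")[130:260,225:430]
cv2.imwrite("pics/w1c.png",cv2.resize(a,(800,507),interpolation=cv2.INTER_CUBIC))
```

```text
(no output)
```

View pics/w1c.png

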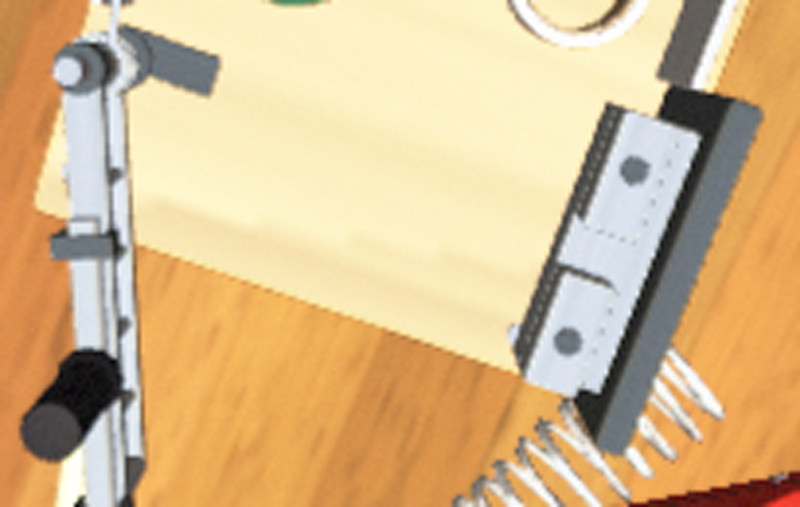

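```bash
cat > geo.py <<'E'
from h import *
c=eyes.read_camera("wrist")
P=lambda x,y,z: atz(c,(130+y/3.902,225+x/3.902),z)
TL,BL,TR,BR=P(620,108,95),P(525,380,95),P(698,135,95),P(595,398,95)
print("face len",np.linalg.norm(TL-BL)); u=(TL-BL)[:2];u/=np.linalg.norm(u)
pa,pb=P(763,108,93),P(622,455,93);print("post len",np.linalg.norm(pa-pb)); up=(pa-pb)[:2];up/=np.linalg.norm(up)
print("yaw face,post",np.arctan2(u[1],u[0]),np.arctan2(up[1],up[0]))
ux=u+up;ux/=np.linalg.norm(ux);uy=np.array([-ux[1],ux[0]])
N1=((TL+BL)/2)[:2];N2=P(572.5,244,95)[:2];pm=((pa+pb)/2)[:2]
print("notch",N1,N2,"postmid",pm,"notch offset from mid along store x",(N1-pm)@ux,(N2-pm)@ux,"perp (32)",(N1-pm)@uy)
yf=(N1-pm)@uy
H=pm+uy*(yf+127+ (32-yf)/2);print("hinge",H)
kt,kb=P(48,432,140)[:2],P(100,365,100)[:2];print("knob top",kt,"bot",kb,"pin",P(75,65,95))
for k in (kt,kb):print("r",np.linalg.norm(k-H),"gate ang",np.degrees(np.arctan2(*(k-H)[::-1])))
print("yaw deg",np.degrees(np.arctan2(ux[1],ux[0])),"expected open ang",np.degrees(np.arctan2(ux[1],ux[0]))-90-np.degrees(1.22)+360)
E
python3 geo.py; python3 fit.py
```

```text
face len 68.94140280044773
post len 90.505014491746
yaw face,post -0.6977821654317876 -0.7284741739286694
notch [487.23624527 -31.40010656] [487.84438972 -31.91003821] postmid [466.67282822 -54.92125224] notch offset from mid along store x 0.16490470189241613 0.958454725079406 perp (32) 31.242138558111957
hinge [570.4431858   65.04689565]
knob top [501.57319961  91.4215441 ] bot [505.13062697  84.60535561] pin [571.74223435  60.67928644  95.        ]
r 73.74752252499248 gate ang 159.04501478019108
r 68.1781761069473 gate ang 163.32917636642443
yaw deg -40.859234374566334 expected open ang 159.2399146194732
[566.3483724  -24.99606264  -0.76261525] 69.9
hinge [574.93865166  63.61097491  86.        ] knob [493.33046902 103.48726032 132.73820937]
dist 90.82958555306982
gate angle q -0.04269216496529982 3.44969681541939
0 [508.95826449  92.43090741 120.        ]
0.0 [508.95826449  92.43090741 120.        ]
6 [503.45989889  94.83256845 120.        ]
12 [497.96153329  97.23422949 120.        ]
```

```bash
python3 -m inch '[[[-0.09,-0.386,0],0,-1],[[-0.09,-0.386,0],0,-1],[[-0.09,-0.386,0],0,-1],[[0,0,0.4],0,-1],[[0,0,0.4],0,-1],[[0,0,0.4],0,-1],[[0,0,0.4],0,-1],[[0,0,0.4],0,-1],[[0,0,0.3],0,-1],[[0,0,0],0,-1]]'
python3 - <<'E'
from h import *
c=eyes.read_camera("wrist");cv2.imwrite("pics/w2.png",c["pixels"][:,:,::-1])
print(c["extrinsics"])
for k,z in dict(hinge=86,knob=120).items():
    for q in eyes.spot_point(k,c)[:1]: print(k,np.round(q["score"],2),np.round(q["centre"]),np.round(atz(c,q["centre"],z),1))
E
```

```text
t: 9.25
eef_pos: [501.6, 90.9, 159.7]
tcp_rot: [3.141, 0.002, -0.394]
ft_force: [-0.8, -0.4, 1.4]
opening: 1.001
grip_force: 0.0
[[-3.83558088e-01 -9.23515503e-01  1.51968520e-03  2.75140303e+02]
 [-8.90395626e-01  3.70238351e-01  2.64800290e-01  3.96572225e+02]
 [-2.45109819e-01  1.00213172e-01 -9.64302078e-01  4.51043695e+02]
 [ 0.00000000e+00  0.00000000e+00  0.00000000e+00  1.00000000e+00]]
hinge 0.9 [126. 316.] [572.6  63.   86. ]
knob 0.76 [273. 314.] [499.5  94.1 120. ]
```

View pics/w2.png

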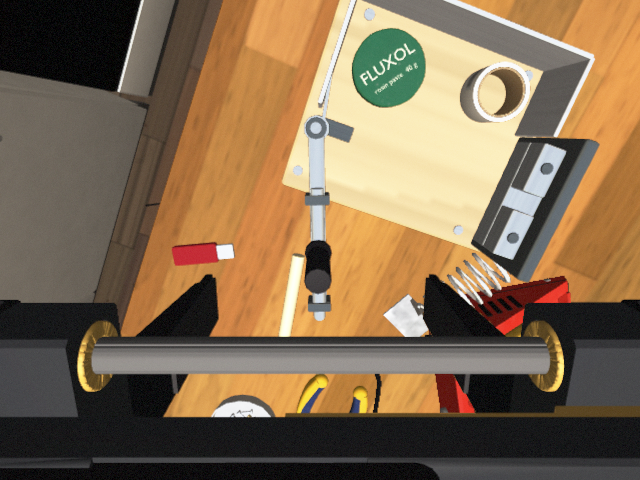

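Run:
```python
from h import *
c=eyes.read_camera("wrist")
print("knob top",atz(c,(280,317),140),"knob low",atz(c,(248,318),100),"pin",atz(c,(127,316),90),"nose",atz(c,(315,319),90))
g=cv2.cvtColor(cv2.imread("pics/w2.png"),cv2.COLOR_BGR2GRAY)
cv2.imwrite("pics/w2c.png",cv2.resize(cv2.imread("pics/w2.png")[125:285,460:610],(563,600),interpolation=cv2.INTER_CUBIC))
```

```text
knob top [502.72283658  91.60985474 140.        ] knob low [507.52700561  89.28558665 100.        ] pin [572.9814615   63.30979663  90.        ] nose [462.07018818 107.58397477  90.        ]
```

View pics/w2c.png

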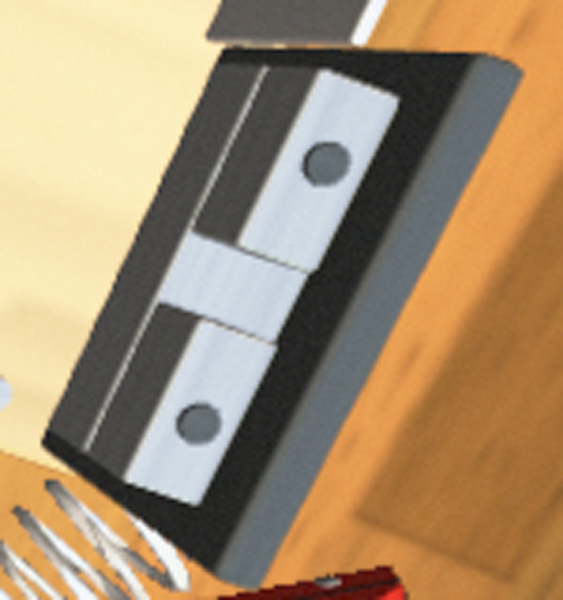

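Run:
```python
from h import *
c=eyes.read_camera("wrist")
P=lambda x,y,z: atz(c,(125+y/3.753,460+x/3.753),z)[:2]
TL,BL,n1,n2=P(322,70,95),P(125,485,95),P(240,245,95),P(200,320,95)
a,b=P(522,75,93),P(258,585,93);a2,b2=P(475,55,93),P(217,575,93)
n=np.linalg.norm
print(n(TL-BL),n(TL-n1),n(n1-n2),n(n2-BL),n(a-b),n(a2-b2))
ang=lambda v:np.degrees(np.arctan2(v[1],v[0]))
print(ang(TL-BL),ang(a-b),ang(a2-b2))
N=(n1+n2+TL+BL)/4;pm=(a+b+a2+b2)/4
ux=(TL-BL)/n(TL-BL)+(a-b)/n(a-b)+(a2-b2)/n(a2-b2);ux/=n(ux);uy=np.array([-ux[1],ux[0]])
print("N",N,"rel post",(N-pm)@ux,(N-pm)@uy,"hinge",N+127*uy-ux*((N-pm)@ux))
for H in (N+127*uy-ux*((N-pm)@ux),np.array([573,63.3]),np.array([571,64])):
    print(H,"gate shut ang",ang(N-H)%360,n(N-H),"open ang",ang(np.array([504.,91])-H),"r",n(np.array([504.,91])-H), "q",np.radians(ang(N-H)%360-ang(np.array([504.,91])-H)))
```

```text
70.38451988354264 28.379008074031553 12.969536288916245 29.05788096024687 89.16795473003779 90.10360851191959
-41.347197216452194 -41.79681911667355 -41.17437810702645
N [487.41426879 -32.2002021 ] rel post -0.022219786329358726 26.537409793607157 hinge [571.48312925  62.9913269 ]
[571.48312925  62.9913269 ] gate shut ang 228.55051122119465 127.0000019437752 open ang 157.45925074431668 r 73.06475554255124 q 1.2407765647144349
[573.   63.3] gate shut ang 228.13382021878255 128.23886302356215 open ang 158.12704237462327 r 74.35247137789032 q 1.221848772092797
[571  64] gate shut ang 229.0135142203655 127.44039135087952 open ang 158.05130091647302 r 72.2357252334328 q 1.238524266655447
```

```bash
python3 -m inch '[[[0.03,0,0.2],0,-1],[[0,0,0.4],0,-1],[[0,0,0.35],0,-1],[[0,0,0],0,0],[[0,0,0],0,1],[[0,0,0],0,1],[[0,0,0],0,1],[[0,0,0],0,1],[[0,0,0],0,1],[[0,0,0],0,1]]'
python3 - <<'E'
from h import *
s=env.state();print(s)
E
```

```text
t: 10.75
eef_pos: [503.7, 90.3, 103.6]
tcp_rot: [3.142, -0.0, -0.394]
ft_force: [0.1, -0.7, 0.1]
opening: 0.32
grip_force: 0.0
{'t': 10.75, 'joints': array([ 4.82445729e-02,  4.84416513e-01,  1.95017203e+00, -1.29829128e-04,
        7.06979278e-01,  2.01347745e+00]), 'qvel': array([-1.16594981e-03,  2.11914929e-03,  2.72443119e-04,  1.25211742e-05,
       -1.79362406e-03, -6.15588267e-05]), 'tau': array([ 1.73408545e-03, -5.26970851e+01, -1.76758772e+01, -2.06838762e-03,
       -8.89563211e-02,  6.48478067e-05]), 'eef_pos': array([503.70670533,  90.27380027, 103.63687022]), 'tcp_rot': array([ 3.14152709e+00, -5.85628673e-05, -3.94337839e-01]), 'ft_force': array([ 0.09289015, -0.74740129,  0.09130481]), 'moment': array([ 0.0296701 ,  0.03208756, -0.01007278]), 'grip_force': 0.0, 'opening': 0.31999192180333397}
```

```bash
python3 -m inch '[[[0,0,0],0,1],[[0,0,0],0,1],[[0,0,0],0,1],[[0,0,0],0,1],[[0,0,0],0,1],[[0,0,0],0,1],[[0,0,0],0,1],[[0,0,0],0,1],[[0.02,0,0],0,1],[[0.02,0,0],0,1]]'
```

```text
t: 12.0
eef_pos: [506.0, 89.3, 103.6]
tcp_rot: [3.142, 0.0, -0.394]
ft_force: [-0.5, 3.9, 0.0]
opening: 0.145
grip_force: 30.0
```

```bash
python3 -m inch '[[[0.01,0,0],0,1],[[0.01,0,0],0,1],[[0.01,0,0],0,1],[[0.01,0,0],0,1],[[0,0,0],0,1],[[0,0,0],0,1],[[0,0,0],0,1],[[0,0,0],0,1],[[0,0,0],0,1],[[0,0,0],0,1]]'
```

```text
t: 13.25
eef_pos: [507.0, 88.7, 103.6]
tcp_rot: [3.141, 0.002, -0.394]
ft_force: [-5.3, 6.5, 4.3]
opening: 0.14
grip_force: 30.0
```

```bash
python3 -m inch '[[[-0.01,0.05,0],-0.5,1],[[0.0045,0.103,0],-1,1],[[0.0045,0.103,0],-1,1],[[0.0045,0.103,0],-1,1],[[0.0045,0.103,0],-1,1],[[0.0045,0.103,0],-1,1],[[0.0045,0.103,0],-1,1],[[0.0045,0.103,0],-1,1],[[0,0,0],0,1],[[0,0,0],0,1]]'
python3 - <<'E'
from h import *
s=env.state();y=s["tcp_rot"][2];f=s["ft_force"];p=s["eef_pos"]
print(y,"fx",f[0]*np.cos(y)+f[1]*np.sin(y),"fy",f[0]*np.sin(y)-f[1]*np.cos(y),p)
d=p[:2]-[572,63.2];print(np.hypot(*d),np.degrees(np.arctan2(d[1],d[0]))%360,np.degrees(y)+180)
E
```

```text
t: 14.5
eef_pos: [504.3, 43.4, 103.5]
tcp_rot: [-3.141, 0.0, 0.258]
ft_force: [-0.3, 5.5, -0.8]
opening: 0.141
grip_force: 30.0
0.25811493595775814 fx 1.0977416917189566 fy -5.379912832961335 [504.31052093  43.42408462 103.54986177]
70.51916339012647 196.28606174859596 194.78889645966908
```

```bash
python3 -m inch '[[[0.008,0.103,0],-1,1],[[0.008,0.103,0],-1,1],[[0.008,0.103,0],-1,1],[[0.006,0.103,0],-1,1],[[0.006,0.103,0],-1,1],[[0.002,0.052,0],-0.5,1],[[0.01,0,0],0,1],[[0,0,0],0,1],[[0,0,0],0,1],[[0,0,0],0,1]]'
cat > st.py <<'E'
from h import *
s=env.state();y=s["tcp_rot"][2];f=s["ft_force"];p=s["eef_pos"]
print("yaw",y,"fx",f[0]*np.cos(y)+f[1]*np.sin(y),"fy",f[0]*np.sin(y)-f[1]*np.cos(y),p)
d=p[:2]-[572,63.2];a=np.degrees(np.arctan2(d[1],d[0]))%360;print("r",np.hypot(*d),"ang",a,"toolang",np.degrees(y)+180,"q~",np.radians(a-158.6),"moment",s["moment"])
E
python3 st.py
```

```text
t: 15.75
eef_pos: [520.9, 14.5, 103.5]
tcp_rot: [-3.14, 0.002, 0.738]
ft_force: [-4.7, 1.9, 2.5]
opening: 0.14
grip_force: 30.0
yaw 0.7381700827748969 fx -2.1811779937905325 fy -4.6157765587638355 [520.8855461   14.54025019 103.51464639]
r 70.57236462433143 ang 223.59065958392483 toolang 222.2940303058242 q~ 1.1343009927822965 moment [ 0.56302831  0.62243134 -0.11347322]
```

```bash
python3 -m inch '[[[0.001,0.04,0],-0.4,1],[[0,0,0],0,1],[[0,0,0],0,1],[[-0.03,0,0],0,1],[[-0.03,0,0],0,1],[[-0.03,0,0],0,1],[[-0.03,0,0],0,1],[[-0.02,0,0],0,1],[[0,0,0],0,1],[[0,0,0],0,1]]'; python3 st.py
```

```text
t: 17.0
eef_pos: [518.0, 7.9, 103.6]
tcp_rot: [-3.141, -0.001, 0.773]
ft_force: [3.1, 12.0, -1.8]
opening: 0.139
grip_force: 30.0
yaw 0.7725438926241368 fx 10.617436534419419 fy -6.4772780585259655 [517.95189023   7.86523771 103.57886809]
r 77.35072130766626 ang 225.67392963525887 toolang 224.2635045359709 q~ 1.1706609143862667 moment [ 2.16692103 -0.56701312 -0.09855169]
```

```bash
python3 -m inch '[[[0,0.01,0],-0.09,1],[[0,0.01,0],-0.09,1],[[0,0.01,0],-0.09,1],[[0,0.01,0],-0.09,1],[[0,0.01,0],-0.09,1],[[0,0,0],0,1],[[0,0,0],0,1],[[0,0,0],0,1],[[0,0,0],0,1],[[0,0,0],0,1]]'; python3 st.py
```

```text
t: 18.25
eef_pos: [519.2, 4.8, 103.5]
tcp_rot: [-3.141, 0.001, 0.813]
ft_force: [-2.5, 4.5, 1.6]
opening: 0.142
grip_force: 30.0
yaw 0.8132337913330974 fx 1.5342120233722025 fy -4.919205361708582 [519.18697698   4.80135304 103.53307973]
r 78.73764898402295 ang 227.87527363878303 toolang 226.59486400080914 q~ 1.209081615216797 moment [ 0.81958291  0.38207849 -0.0415827 ]
```

```bash
python3 -m inch '[[[0,0.01,0],-0.08,1],[[-0.02,0,0],0,1],[[-0.04,0,0],0,1],[[-0.04,0,0],0,1],[[-0.04,0,0],0,1],[[-0.04,0,0],0,1],[[-0.04,0,0],0,1],[[0,0,0],0,1],[[0,0,0],0,1],[[0,0,0],0,1]]'; python3 st.py
```

```text
t: 19.5
eef_pos: [511.0, -5.4, 103.6]
tcp_rot: [-3.141, 0.0, 0.821]
ft_force: [-5.2, 2.2, 1.3]
opening: 0.141
grip_force: 30.0
yaw 0.8213221800136268 fx -1.9510473066565706 fy -5.3190020051719955 [510.99147819  -5.39419742 103.58143046]
r 91.79980203271519 ang 228.34971290469477 toolang 227.05829453526488 q~ 1.2173621425077017 moment [0.36976046 0.77919538 0.01115393]
```

```bash
python3 -m inch '[[[-0.02,0,0],0,1],[[-0.02,0,0],0,1],[[-0.02,0,0],0,1],[[0,0,0],0,1],[[0,0,0],0,1],[[0,0,0],0,1],[[0,0,0],0,1],[[0,0,0],0,1],[[0,0,0],0,1],[[0,0,0],0,1]]'; python3 st.py
```

```text
t: 20.75
eef_pos: [510.3, -7.0, 103.5]
tcp_rot: [3.14, -0.003, 0.821]
ft_force: [6.9, 13.7, -6.5]
opening: 0.14
grip_force: 30.0
yaw 0.8208258505009707 fx 14.684868556321707 fy -4.316536460195459 [510.26723303  -7.01760317 103.53457601]
r 93.4957021114705 ang 228.6792386840324 toolang 227.0298569489419 q~ 1.223113452327344 moment [ 2.48504959 -0.99276106 -0.10252337]
```

```bash
python3 -m inch '[[[0.02,0,0],0,1],[[0.005,0,0],0,1],[[0,-0.01,0],0,1],[[0,-0.01,0],0,1],[[0,-0.01,0],0,1],[[0,-0.01,0],0,1],[[0,0,0],0,1],[[0,0,0],0,1],[[0,0,0],0,1],[[0,0,0],0,1]]'; python3 st.py
```

```text
t: 22.0
eef_pos: [509.1, -5.5, 103.6]
tcp_rot: [3.14, -0.001, 0.821]
ft_force: [5.0, 2.6, -5.9]
opening: 0.144
grip_force: 30.0
yaw 0.8211006880807761 fx 5.279256940262573 fy 1.927361893254297 [509.07538892  -5.50134593 103.63253748]
r 93.16319880584416 ang 227.5129562279625 toolang 227.04560398231632 q~ 1.2027579834606776 moment [ 0.46057322 -0.87999652 -0.13969368]
```

```bash
python3 -m inch '[[[0,0,0],0,0.5],[[0,0,0],0,0],[[0,0,0],0,-0.5],[[0,0,0],0,-1],[[0,0,0],0,-1],[[0,0,0],0,-1],[[0,0,0],0,-1],[[0,0,0],0,-1],[[0,0,0],0,-1],[[0,0,0],0,-1]]'; python3 st.py
```

```text
t: 23.25
eef_pos: [508.0, -5.3, 103.6]
tcp_rot: [3.142, 0.0, 0.821]
ft_force: [0.2, -0.8, 0.3]
opening: 0.997
grip_force: 0.0
yaw 0.821329203915202 fx -0.4620844345713021 fy 0.7210475362041852 [507.97510518  -5.25217156 103.60989532]
r 93.72772774459219 ang 226.9140663957858 toolang 227.05869697518085 q~ 1.192305384032478 moment [ 0.00029647 -0.08791712 -0.01136299]
```

```bash
python3 -m inch '[[[0,0,-0.2],0,-1],[[0,0,-0.3],0,-1],[[0,0,-0.3],0,-1],[[0,0,-0.4],0,-1],[[0,0,-0.4],0,-1],[[-0.4,0,-0.3],0,-1],[[-0.4,0,-0.2],0,-1],[[-0.4,0,0],0,-1],[[-0.3,0,0],0,-1],[[0,0,0],0,-1]]'
python3 - <<'E'
from h import *
c=eyes.read_camera("wrist");a=c["pixels"][:,:,::-1];cv2.imwrite("pics/w3.png",a)
for k,z in dict(hinge=86,knob=120).items():
    for q in eyes.spot_point(k,c)[:1]: print(k,np.round(q["score"],2),np.round(q["centre"]),np.round(atz(c,q["centre"],z),1))
E
```

```text
t: 24.5
eef_pos: [446.2, -71.7, 230.0]
tcp_rot: [3.141, -0.0, 0.82]
ft_force: [1.0, 0.5, -0.6]
opening: 1.0
grip_force: 0.0
knob 0.76 [109. 321.] [506.   -7.8 120. ]
```

View pics/w3.png

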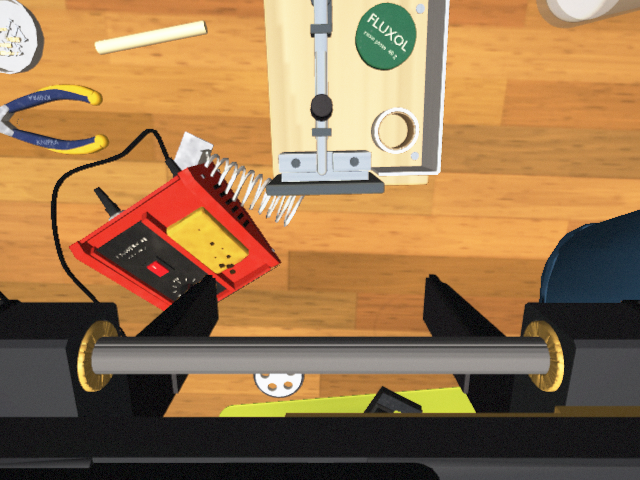

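The picture shows the gate square across the front. The bolt is seated in the strike's notch, with its nose at about row 172, col 322. The knob is at (107, 321) and nothing touches it. The tin and label roll have not moved.

```bash
python3 -c "
from cell import env
print(env.job_done())"
```

```text
the job is handed in; nothing more can be done
None
```

I swung the gate shut, felt for the notch and shot the bolt home, about 23 of its 24 mm by my estimate. I then let go: the gate stayed shut on the bolt alone and the arm was clear of everything. I handed the job in at about 24.5 s, and no verdict came back.

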